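# Lock the reagent bottle rack with its retaining pin

## Robot

A 7-joint arm with a two-finger parallel gripper is mounted at the origin on the work surface. World frame = base frame: x ahead of the robot, y to its left, z up, the work surface at z = 0. Lengths are in m, angles in rad, forces in N, time in s.
With the tool pointing down it reaches from about 0.4 to 0.85 m from the base axis. Payload 4.4 kg.
Tool frame: the origin (TCP) lies at the very end of the fingers, on their centre line; the grasp point (between the pads) lies behind it (bot.grasp_offset is the z of the grasp point in the tool frame, in m); z points along the fingers, y is the direction in which the jaws open and shut (so a half turn about z gives the same grasp; the last joint's range is limited). The gripper opens to 94 mm and grips with 3 to 60 N. Pads are 16 mm wide; open, the fingers measure 119 mm over their backs; the gripper's body (75 mm by 177 mm) begins 78 mm behind the grasp point.
Start: joints at [1.173, 0.628, 0.038, 1.517, -0.027, 0.996, -0.02], TCP at [0.212, -0.615, 0.205] pointing down, gripper open.
Joint ranges: [-3.06, 3.06], [-0.37, 2.12], [-1.25, 1.32], [0.18, 2.47], [-1.1, 4.24], [0.23, 1.98], [-2.94, 2.94]. Speed limits (rad/s): [2.57, 2.57, 3.14, 3.14, 3.14, 3.14, 3.14].

## Interface

Orientations are given as a unit quaternion [x, y, z, w].
In Python, from bench import bot gives the robot as it stands.
- The arm moves only by the tool drive_tool, never from a script. Its argument "series" is one flat list of numbers, 7 for each row, row after row: the turn, a rotation vector about the tool's x, y, z in rad, then the shift along the tool's x, y, z in mm, then the gripper command: -1 is fully open, 1 is shut, values between are in proportion. In form: [wx, wy, wz, dx, dy, dz, jaw, wx, wy, wz, dx, dy, dz, jaw, ...]. A call has 1 to 10 rows; each row shifts and turns the pose as measured when the row begins, along the tool's axes as they then stand; what a row does not reach is not made up. A row lasts 1/10 s, in which the tool goes at most 50 mm and 8.59 degrees, less where a joint would pass 70% of its speed; a pose out of reach is approached as far as the arm can. A call is refused whole if a number of a shift passes 50 or a number of a turn 0.15, either way. A call with a gripper value outside its range is refused whole. The fingers move at their own pace and stop on an object; "grip_force" is the grip in N (left out, the last holds). Time passes only in rows, so rows that do not move let the fingers close. It gives the time, the measured TCP pose, the force and the opening at its end, in the units of the state.
- bot.read_state(): the state, without advancing time (a new reading comes with each control period).
- bot.grab_frame(name): name is "side" or "top" or "wrist"; returns the picture (400x640x3 uint8, blue, green, red); there is no depth.
- bot.get_calibration(name): a dict with "vfov" (degrees; the focal length in pixels is half the picture's height over the tangent of half this angle, whatever the lens; pixels are square), "cx", "cy" (the principal point, pixels), "R" (3x3) and "t" (3): a world point X has camera coordinates R X + t. Camera axes: x right, y down, z forward; pixel columns grow to the right and rows downward; lengths in m; the calibration is good to about 2 mm. The wrist camera is an equidistant fisheye: a pixel r from the principal point sees the ray r / f radians off the axis. A picture is of the moment at which its call begins: read the wrist's pose just before it. get_calibration takes no time and is no camera call; for the wrist camera it gives the pose at the moment of the call.
- bot.hand_in(): hands the job in, once; it reports no verdict.
The state is a dict: "time_s": time; "joint_pos": joint angles; "joint_vel": joint speeds; "tau": joint torques, N m; "eef_pos": TCP position; "tool_rot": TCP orientation; "contact_force": force on the tool from outside, world axes, zero at the start; "wrist_torque": the same for the moment, N m; "width": opening from 0.0 (shut) to 1.0 (fully open).
Only numpy, scipy, OpenCV 4.12 (cv2) and the standard library are available. Lean on these libraries where they do the work, as an engineer would, in place of code of your own. Each camera call takes 0.05 s, during which the arm holds its last target.

## Task

The yellow safety bar of the reagent bottle rack is closed but not locked. Take the pin with the red knob from the wooden pin stand and push it from above through the holes of the steel fork and the bar's end until its collar rests on the fork, then let go, leaving the bar closed.

Things in the scene. Friction and masses are not known exactly. Their poses are not given: they have to be found in the camera images.
- red_knob (a point): Centre of the red knob (24 mm across, 50 mm tall, z up) of the loose steel pin, about 130 g. Underside of its collar (38 mm across, 5 mm thick) is 30 mm below this point; the shank, 14 mm across, ends 92 mm below it, the last 18 mm a cone with a blunt 4 mm tip. Starts upright in one of the pin stand's wells, collar on the stand's top; lifts straight up.
- pin_stand: Light wooden stand, 75 mm (x) by 215 mm (y), fixed; origin on the table under its centre. Top 75 mm above the table, with three 22 mm wells along its y at -65, 0 and 65 mm. They hold the red pin and two shorter pins with the same collar and knob, one blue, one black, in any order.
- fork_hole (a point): Mouth centre of the 24 mm hole in the steel fork's upper ear, on its top face, 75 mm above the table, at the fixed wooden bottle rack's end. z up, y along the closed bar to its hinge. Fork ears are 52 x 52 x 8 mm. Upper ear, bar end and lower ear have 24 mm holes in line, down to 34 mm below; 65 mm free depth. Nearest bottle axis 160 mm away, bottle tops 140 mm above the table.
- safety_bar (a joint): Hinge (vertical axis) of the yellow flat bar across the rack's front, rad: 0 is closed, its end between the fork's ears and the holes in line; grows as the bar swings out, away from the bottles. Closed at the start, held by friction (0.6 N m); 355 mm from hinge to hole.
Things that resemble listed ones, but are neither listed nor needed, are in the scene too. What is shaped like the part that bears red_knob but orange is not meant.

How it is judged:
By the outcome, as a careful person would: the job done as asked, in the order asked, and still so for the second after the job is handed in, with the robot touching nothing.
It also fails if it takes over 40 s, if anything falls off the work surface, if the arm or the gripper's body presses on something with over 40 N, if the wrist force passes 120 N, or if a joint passes its speed limit or range.

## Working session

There is one attempt and no reset: what is moved stays moved. The work goes in short steps, Python scripts to look and compute and a tool call to move; the robot and the scene stay as the last step left them, time stands still between calls to the robot, and variables do not carry over. Pictures are saved under pics/ and viewed, and the job is handed in when it is done.

Besides the shell and the picture viewer there is one more tool, called as a command line: name --argument value ..., lists and objects as JSON in quotes. drive_tool: Moves the arm, as the interface text tells. Its arguments: {"type":"object","properties":{"series":{"type":"array"},"grip_force":{"type":"number"}},"required":["series"]}

```bash
mkdir -p pics; ls
python3 - <<'E'
from bench import bot
import cv2
for n in ["side","top","wrist"]:
    c=bot.get_calibration(n); print(n,c)
    cv2.imwrite(f"pics/{n}0.png",bot.grab_frame(n))
print(bot.read_state(), bot.grasp_offset)
E
```

```text
pics
side {'vfov': 49.0546769173311, 'cx': 324.6000625339613, 'cy': 198.68516622566605, 'R': array([[ 0.9730406 , -0.23039008,  0.01060197],
       [-0.1600327 , -0.70756325, -0.68829048],
       [ 0.16607686,  0.66803792, -0.72535771]]), 't': array([-0.46549096,  0.22195056,  1.10624285])}
top {'vfov': 49.51559696967052, 'cx': 319.44015238279843, 'cy': 196.26197672596746, 'R': array([[-0.01804769, -0.99944591, -0.02796716],
       [-0.98453554,  0.02263948, -0.17371591],
       [ 0.17425282,  0.02439949, -0.98439861]]), 't': array([0.10087585, 0.49944799, 1.19011682])}
wrist {'vfov': 65.70646984690485, 'cx': 324.9100513805178, 'cy': 202.80030571144732, 'R': array([[ 0.32646473, -0.94520829, -0.00144101],
       [-0.90525924, -0.31310457,  0.28717804],
       [-0.27189425, -0.09244902, -0.95787614]]), 't': array([-0.64967093, -0.03054376,  0.39426975])}
{'time_s': 0.15, 'joint_pos': array([ 1.1731839 ,  0.62909276,  0.03846305,  1.51809521, -0.02699268,
        0.99632719, -0.02000107]), 'joint_vel': array([-0.00135107, -0.00151426,  0.0003561 , -0.00372887, -0.00017917,
        0.00219075,  0.00017468]), 'tau': array([ 3.20400602e-05, -5.50094855e+01,  1.14436436e+00, -1.86816609e+01,
       -5.23180654e-02,  2.09451327e-02,  8.73984823e-05]), 'eef_pos': array([ 0.21160315, -0.6140716 ,  0.20480595]), 'tool_rot': array([ 9.86269518e-01,  1.65142197e-01, -1.24885299e-04, -6.90945986e-04]), 'contact_force': array([0.39913868, 0.04049689, 0.71330176]), 'wrist_torque': array([-0.01444313, -0.02582278, -0.05656982]), 'width': 0.99917207378517} -0.0188
```

View pics/top0.png

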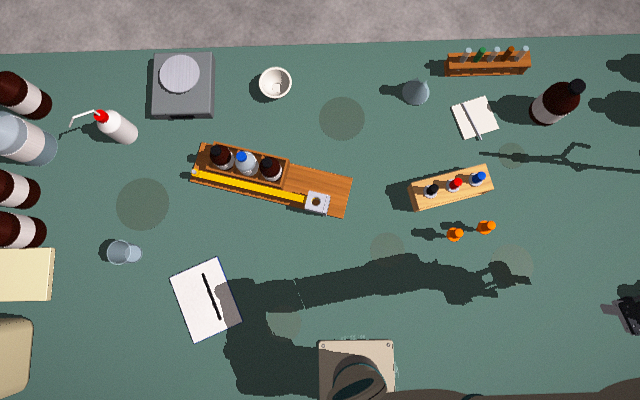

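View pics/side0.png

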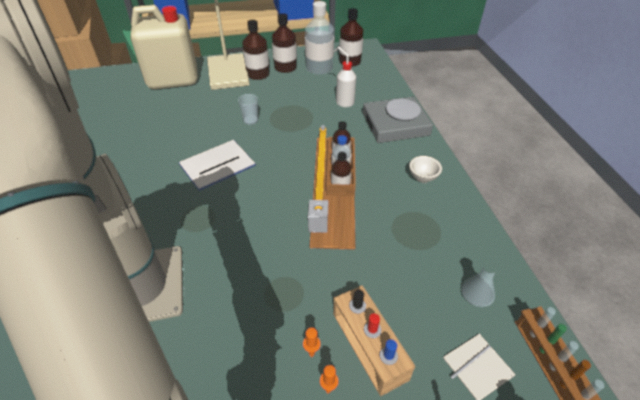

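View pics/wrist0.png

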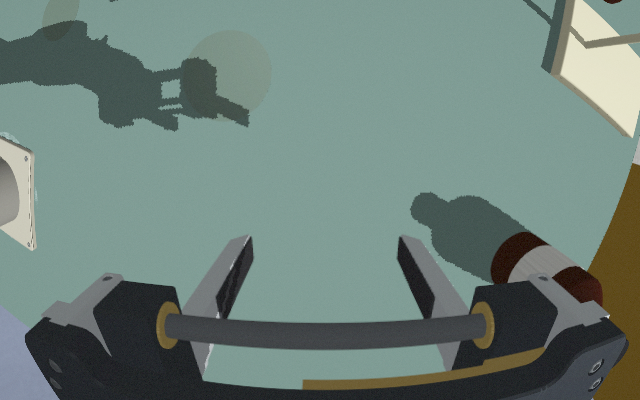

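Red candidates in the top view are the red knob in the stand (456,183), the wash bottle's red cap (101,117) and the orange pins (455,234) and (487,227). I choose (456,183), since it is in the wooden stand between the black and blue pins. The fork is at (317,202) in the top view and (318,213) in the side view. Next I'll measure both and check with crops.

```bash
cat > h.py <<'E'
import numpy as np, cv2
from bench import bot
def cal(n):
    c=bot.get_calibration(n); f=200/np.tan(np.radians(c['vfov'])/2); return c,f
def ray(c,f,n,u,v):
    x,y=u-c['cx'],v-c['cy']
    if n=='wrist':
        r=np.hypot(x,y); th=r/f; d=np.array([np.sin(th)*x/r,np.sin(th)*y/r,np.cos(th)])
    else: d=np.array([x/f,y/f,1.])
    R=c['R']; d=R.T@d; return -R.T@c['t'], d/np.linalg.norm(d)
def plane(n,u,v,z,cf=None):
    c,f=cf or cal(n); o,d=ray(c,f,n,u,v); return o+d*(z-o[2])/d[2]
def tri(a,b):
    (o1,d1),(o2,d2)=a,b
    s=np.linalg.lstsq(np.c_[d1,-d2],o2-o1,rcond=None)[0]
    p,q=o1+d1*s[0],o2+d2*s[1]; return (p+q)/2,np.linalg.norm(p-q)
def proj(n,X,cf=None):
    c,f=cf or cal(n); p=c['R']@np.array(X)+c['t']
    if n=='wrist':
        r=np.hypot(p[0],p[1]); th=np.arctan2(r,p[2]); return c['cx']+f*th*p[0]/r,c['cy']+f*th*p[1]/r
    return c['cx']+f*p[0]/p[2],c['cy']+f*p[1]/p[2]
def blobs(im,hlo,hhi,smin=150,vmin=60,amin=15):
    h=cv2.cvtColor(im,cv2.COLOR_BGR2HSV)
    m=(h[...,1]>smin)&(h[...,2]>vmin)
    m&=((h[...,0]>=hlo)&(h[...,0]<=hhi)) if hlo<=hhi else ((h[...,0]>=hlo)|(h[...,0]<=hhi))
    n,l,s,c=cv2.connectedComponentsWithStats(m.astype(np.uint8))
    return [(s[i].tolist(),c[i].round(1).tolist()) for i in range(1,n) if s[i][4]>=amin]
E
python3 - <<'E'
from h import *
T=cv2.imread('pics/top0.png');S=cv2.imread('pics/side0.png')
for n,im in(('top',T),('side',S)):
    print(n,'red',blobs(im,175,3)); print('blue',blobs(im,105,125)); print('yellow',blobs(im,20,30,amin=60)); print('or',blobs(im,5,14,200,150))
def crop(im,x,y,w,h,k): return cv2.resize(im[y:y+h,x:x+w],None,fx=k,fy=k,interpolation=cv2.INTER_NEAREST)
cv2.imwrite('pics/c1.png',np.vstack([np.hstack([crop(T,405,155,95,60,4),crop(T,285,175,95,60,4)]),np.hstack([crop(S,325,285,95,60,4),crop(S,285,180,95,60,4)])]))
E
```

```text
top red [([0, 81, 8, 7, 17], [3.6, 83.5]), ([94, 110, 15, 13, 131], [101.1, 116.1]), ([449, 178, 14, 11, 102], [455.3, 182.9]), ([0, 225, 8, 10, 29], [3.4, 229.0])]
blue [([236, 151, 11, 11, 82], [241.0, 156.2]), ([472, 172, 14, 11, 104], [478.4, 176.9])]
yellow [([191, 168, 116, 35, 827], [249.2, 185.7])]
or [([480, 221, 13, 12, 27], [486.6, 227.7]), ([448, 228, 12, 12, 30], [454.5, 234.4])]
side red [([163, 7, 15, 15, 176], [169.7, 13.9]), ([342, 61, 11, 9, 56], [346.9, 65.0]), ([369, 314, 10, 19, 157], [373.2, 322.6])]
blue [([154, 0, 34, 19, 265], [173.4, 4.9]), ([275, 0, 38, 19, 590], [295.0, 8.0]), ([338, 136, 8, 8, 56], [341.6, 139.3]), ([386, 341, 10, 18, 141], [390.1, 349.0])]
yellow [([316, 130, 10, 69, 436], [320.4, 165.2])]
or [([304, 329, 15, 26, 242], [311.1, 340.9]), ([321, 366, 16, 25, 260], [328.9, 378.4])]
```

View pics/c1.png

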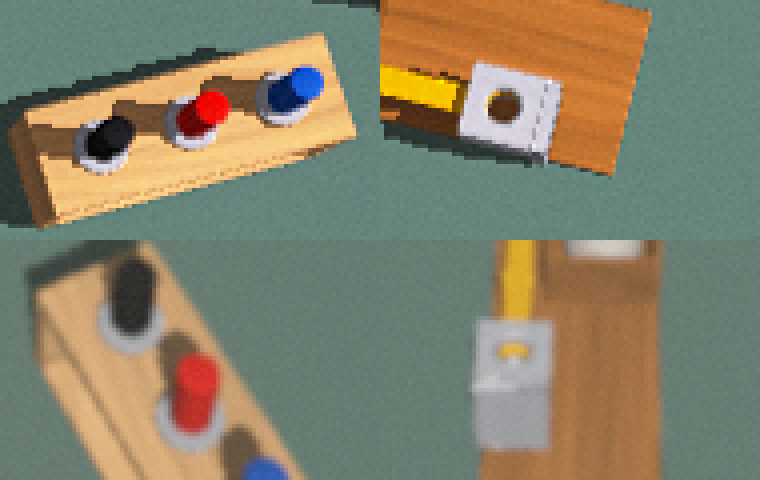

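Run:
```python
from h import *
T=cal('top');S=cal('side')
p=tri(ray(*T,'top',455.3,182.9),ray(*S,'side',373.2,322.6));print('red',p)
print('blue',tri(ray(*T,'top',478.4,176.9),ray(*S,'side',390.1,349.0)))
# hole and fork edges
im=cv2.imread('pics/top0.png')
h=tri(ray(*T,'top',316.2,201.2),ray(*S,'side',318.,207.8));print('hole tri',h)
print('hole top',plane('top',316.2,201.2,.075,T),'side',plane('side',318,207.8,.075,S))
# ear corners in top: crop px (476,60),(562,82),(545,165),(460,136)
for a,b in((476,60),(562,82),(547,165),(460,136)): print(plane('top',285+(a-380)/4,175+b/4,.075,T))
# bar ends in top image
print('bar', plane('top',193,172,.06,T),plane('top',302,201,.06,T))
print('bottles',plane('top',270,166,.14,T), plane('top',241,156,.14,T))
print('collar red top',plane('top',405+195/4,155+124/4,.08,T),plane('side',325+190/4,285+(422-240)/4,.08,S))
```

```text
red (array([ 0.51808677, -0.27785985,  0.10599818]), np.float64(0.0013906514395689805))
blue (array([ 0.53359285, -0.34107657,  0.10544577]), np.float64(0.0006934775811092887))
hole tri (array([0.48271667, 0.09921623, 0.07203736]), np.float64(0.0003989296908421411))
hole top [0.48242846 0.09911279 0.075     ] side [0.48192048 0.09656544 0.075     ]
[0.51451709 0.11865917 0.075     ]
[0.49756846 0.05911517 0.075     ]
[0.43976108 0.07074458 0.075     ]
[0.46126445 0.13047707 0.075     ]
bar [0.57770123 0.45134369 0.06      ] [0.48638541 0.13952696 0.06      ]
bottles [0.56961539 0.21868951 0.14      ] [0.59917321 0.29683715 0.14      ]
collar red top [ 0.51542759 -0.28070268  0.08      ] [ 0.51672598 -0.28273005  0.08      ]
```

The crop confirms the red knob is in the middle well: (0.517, −0.279, 0.105), with z matching the expected 0.105, and the blue knob 65 mm away. The fork hole is at about (0.482, 0.098, 0.075). I'll open the jaws across the stand (tool y along stand x).

```bash
cat > plan.py <<'E'
from h import *
import sys
from scipy.spatial.transform import Rotation as Ro
def plan(tgt,yaw,n):
    """tgt TCP world, yaw= world angle (deg) of tool y, pointing down"""
    s=bot.read_state(); p=s['eef_pos']; R=Ro.from_quat(s['tool_rot'])
    y=np.radians(yaw); Y=np.array([np.cos(y),np.sin(y),0]);Z=np.array([0,0,-1.]);X=np.cross(Y,Z)
    Rt=Ro.from_matrix(np.c_[X,Y,Z])
    w=(R.inv()*Rt).as_rotvec()
    print('pos',p.round(4),'toolY',np.degrees(np.arctan2(*R.as_matrix()[[1,0],1])).round(1),'z',R.as_matrix()[:,2].round(4),'F',s['contact_force'].round(1),'w',s['width'].round(3),'t',s['time_s'],'q',s['joint_pos'].round(2))
    print('turn total',w.round(4),'shift tool',((R.inv().apply(np.array(tgt)-p))*1000).round(1))
    d=(np.array(tgt)-p)/n
    for i in range(n):
        Ri=R*Ro.from_rotvec(w*i/n)
        print((w/n).round(4).tolist(),(Ri.inv().apply(d)*1000).round(1).tolist())
if __name__=='__main__':
    a=list(map(float,sys.argv[1:])); plan(a[:3],a[3],int(a[4]))
E
python3 plan.py 0.517 -0.279 0.20 13.7 11
```

```text
Traceback (most recent call last):
  File "plan.py", line 17, in <module>
    a=list(map(float,sys.argv[1:])); plan(a[:3],a[3],int(a[4]))
                                     ~~~~^^^^^^^^^^^^^^^^^^^^^^
  File "plan.py", line 10, in plan
    print('pos',p.round(4),'toolY',np.degrees(np.arctan2(*R.as_matrix()[[1,0],1])).round(1),'z',R.as_matrix()[:,2].round(4),'F',s['contact_force'].round(1),'w',s['width'].round(3),'t',s['time_s'],'q',s['joint_pos'].round(2))
                                                                                                                                                                ^^^^^^^^^^^^^^^^
AttributeError: 'float' object has no attribute 'round'
```

```bash
sed -i "s/s\['width'\].round(3)/round(s['width'],3)/" plan.py
python3 plan.py 0.517 -0.279 0.20 13.7 11
```

```text
pos [ 0.2116 -0.6141  0.2048] toolY -71.0 z [-5.0e-04  1.3e-03 -1.0e+00] F [0.4 0.  0.7] w 0.999 t 0.15 q [ 1.17  0.63  0.04  1.52 -0.03  1.   -0.02]
turn total [-1.2000e-03 -1.0000e-03 -1.4781e+00] shift tool [ 397.9 -217.3    5.1]
[-0.0001, -0.0001, -0.1344] [36.2, -19.8, 0.5]
[-0.0001, -0.0001, -0.1344] [38.5, -14.7, 0.5]
[-0.0001, -0.0001, -0.1344] [40.1, -9.4, 0.5]
[-0.0001, -0.0001, -0.1344] [41.0, -4.0, 0.4]
[-0.0001, -0.0001, -0.1344] [41.2, 1.5, 0.4]
[-0.0001, -0.0001, -0.1344] [40.6, 7.1, 0.4]
[-0.0001, -0.0001, -0.1344] [39.3, 12.4, 0.4]
[-0.0001, -0.0001, -0.1344] [37.3, 17.6, 0.4]
[-0.0001, -0.0001, -0.1344] [34.6, 22.4, 0.4]
[-0.0001, -0.0001, -0.1344] [31.3, 26.8, 0.4]
[-0.0001, -0.0001, -0.1344] [27.4, 30.8, 0.4]
```

drive_tool --series '[0,0,-0.13,36,-20,0,-1,0,0,-0.13,38,-15,0,-1,0,0,-0.13,40,-9,0,-1,0,0,-0.13,41,-4,0,-1,0,0,-0.13,41,1,0,-1,0,0,-0.13,41,7,0,-1,0,0,-0.13,39,12,0,-1,0,0,-0.13,37,18,0,-1,0,0,-0.13,35,22,0,-1,0,0,-0.13,31,27,0,-1]'

```text
time_s: 1.15
eef_pos: [0.4901, -0.3049, 0.2005]
tool_rot: [0.672, 0.741, -0.003, -0.003]
contact_force: [0.8, -0.8, 0.4]
width: 0.998
```

```bash
python3 plan.py 0.517 -0.279 0.20 13.7 4
```

```text
pos [ 0.4901 -0.3049  0.2005] toolY 5.6 z [-0.0078 -0.001  -1.    ] F [ 0.8 -0.8  0.4] w 0.998 t 1.15 q [ 0.72  0.55 -0.34  1.72  0.22  0.92  0.39]
turn total [-0.0079 -0.0003 -0.1411] shift tool [23.2 29.4  0.2]
[-0.002, -0.0001, -0.0353] [5.8, 7.3, 0.1]
[-0.002, -0.0001, -0.0353] [5.5, 7.5, 0.1]
[-0.002, -0.0001, -0.0353] [5.3, 7.7, 0.1]
[-0.002, -0.0001, -0.0353] [5.0, 7.9, 0.1]
```

drive_tool --series '[-0.008,0,-0.14,23,29,0,-1,0,0,0,0,0,0,-1,0,0,0,0,0,0,-1]'

```text
time_s: 1.45
eef_pos: [0.5219, -0.2708, 0.1998]
tool_rot: [0.611, 0.792, 0.003, -0.0]
contact_force: [-2.0, -0.3, -0.3]
width: 1.001
```

```bash
python3 - <<'E'
from h import *
n='wrist';s=bot.read_state();cf=cal(n);im=bot.grab_frame(n);cv2.imwrite('pics/w1.png',im)
print(s['eef_pos'],blobs(im,175,3), proj(n,[.517,-.279,.130],cf), proj(n,[.517,-.279,.105],cf))
E
python3 plan.py 0.517 -0.279 0.091 13.7 3
```

```text
[ 0.52185931 -0.27077884  0.19982612] [([306, 194, 26, 39, 789], [318.7, 213.4])] (np.float64(316.1556877923735), np.float64(220.02645006822803)) (np.float64(316.7830921229206), np.float64(211.05217645395095))
pos [ 0.5221 -0.2704  0.1999] toolY 14.7 z [ 0.0031  0.0053 -1.    ] F [0.4 0.8 0.3] w 0.998 t 1.5 q [ 0.68  0.57 -0.38  1.7   0.25  0.93  0.46]
turn total [ 0.0043 -0.0044  0.0173] shift tool [ -7.5  -7.6 108.8]
[0.0014, -0.0015, 0.0058] [-2.5, -2.5, 36.3]
[0.0014, -0.0015, 0.0058] [-2.5, -2.5, 36.3]
[0.0014, -0.0015, 0.0058] [-2.4, -2.4, 36.3]
```

View pics/w1.png

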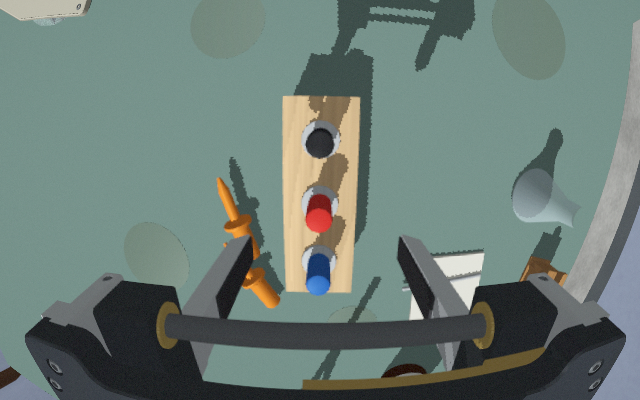

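Run:
```python
from h import *
im=cv2.imread('pics/w1.png');T=cv2.imread('pics/top0.png');S=cv2.imread('pics/side0.png')
def crop(im,x,y,w,h,k): return cv2.resize(im[y:y+h,x:x+w],None,fx=k,fy=k,interpolation=cv2.INTER_CUBIC)
cv2.imwrite('pics/c2.png',np.hstack([crop(im,200,160,140,150,3),np.vstack([crop(T,420,210,80,50,4),crop(S,290,310,80,62,4)])[:450]]))
print('wr top',plane('wrist',319,220,.13))
TT=cal('top');SS=cal('side')
for a,b in(((454.5,234.4),(311.1,340.9)),((486.6,227.7),(328.9,378.4))): print(tri(ray(*TT,'top',*a),ray(*SS,'side',*b)))
```

```text
Traceback (most recent call last):
ValueError: all the input array dimensions except for the concatenation axis must match exactly, but along dimension 0, the array at index 0 has size 450 and the array at index 1 has size 448
```

Run:
```python
from h import *
im=cv2.imread('pics/w1.png');T=cv2.imread('pics/top0.png');S=cv2.imread('pics/side0.png')
def crop(im,x,y,w,h,k): return cv2.resize(im[y:y+h,x:x+w],None,fx=k,fy=k,interpolation=cv2.INTER_CUBIC)
cv2.imwrite('pics/c2.png',np.hstack([crop(im,200,160,140,150,3)[:448],np.vstack([crop(T,420,210,80,50,4),crop(S,290,310,80,62,4)])[:450]]))
print('wr top',plane('wrist',319,220,.13))
TT=cal('top');SS=cal('side')
for a,b in(((454.5,234.4),(311.1,340.9)),((486.6,227.7),(328.9,378.4))): print(tri(ray(*TT,'top',*a),ray(*SS,'side',*b)))
```

```text
wr top [ 0.51963657 -0.27794924  0.13      ]
(array([ 0.38285836, -0.27425585,  0.07626698]), np.float64(0.0005646674735700149))
(array([ 0.39978321, -0.36080751,  0.07933342]), np.float64(0.0022476127932275357))
```

View pics/c2.png

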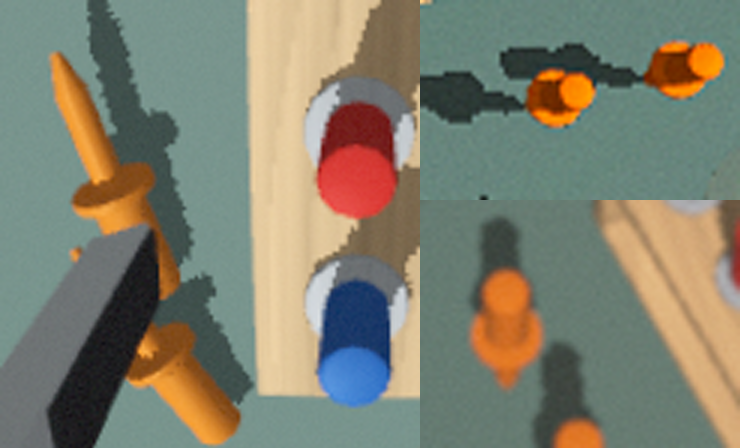

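The crop shows the red pin's top at (319,220), in its well, with blue behind. The orange pins are about 130 mm away, clear of the fingers. The wrist estimate is (0.5196, −0.278), within 2.5 mm of the triangulation. Now I descend.

```bash
python3 plan.py 0.518 -0.2785 0.091 13.7 3
```

```text
pos [ 0.5221 -0.2704  0.1999] toolY 14.7 z [ 0.0031  0.0053 -1.    ] F [0.4 0.8 0.3] w 0.998 t 1.5 q [ 0.68  0.57 -0.38  1.7   0.25  0.93  0.46]
turn total [ 0.0043 -0.0044  0.0173] shift tool [ -7.3  -6.5 108.8]
[0.0014, -0.0015, 0.0058] [-2.4, -2.2, 36.3]
[0.0014, -0.0015, 0.0058] [-2.4, -2.1, 36.3]
[0.0014, -0.0015, 0.0058] [-2.4, -2.0, 36.3]
```

drive_tool --series '[0.004,-0.004,0.017,-7,-6,25,-1,0,0,0,0,0,0,-1]'

```text
time_s: 1.7
eef_pos: [0.5164, -0.2813, 0.1746]
tool_rot: [0.62, 0.785, -0.001, 0.0]
contact_force: [0.4, -0.3, 0.5]
width: 1.001
```

```bash
python3 plan.py 0.518 -0.2785 0.091 13.7 3
```

```text
pos [ 0.5164 -0.2813  0.1746] toolY 13.4 z [-7.0e-04 -1.5e-03 -1.0e+00] F [ 0.4 -0.3  0.5] w 1.001 t 1.7 q [ 0.68  0.59 -0.36  1.72  0.27  0.87  0.44]
turn total [-0.001   0.0013 -0.0053] shift tool [ 2.5  2.3 83.6]
[-0.0003, 0.0004, -0.0018] [0.8, 0.8, 27.9]
[-0.0003, 0.0004, -0.0018] [0.8, 0.8, 27.9]
[-0.0003, 0.0004, -0.0018] [0.8, 0.8, 27.9]
```

drive_tool --series '[0,0,0,2,2,20,-1,0,0,0,0,0,25,-1,0,0,0,0,0,20,-1,0,0,0,0,0,10,-1,0,0,0,0,0,2,-1,0,0,0,0,0,0,-1]'

```text
time_s: 2.3
eef_pos: [0.5169, -0.2863, 0.1]
tool_rot: [0.625, 0.781, -0.002, 0.003]
contact_force: [0.1, 0.4, 0.3]
width: 0.998
```

```bash
python3 plan.py 0.518 -0.2785 0.091 13.7 1
```

```text
pos [ 0.5169 -0.2863  0.1   ] toolY 12.7 z [ 0.0027 -0.0068 -1.    ] F [0.1 0.4 0.3] w 0.998 t 2.3 q [ 0.66  0.69 -0.32  1.78  0.32  0.71  0.38]
turn total [ 0.0011  0.0073 -0.0179] shift tool [7.5 2.8 9. ]
[0.0011, 0.0073, -0.0179] [7.5, 2.8, 9.0]
```

drive_tool --series '[0,0.007,-0.01,6,2,4,-1,0,0,0,0,0,3,-1,0,0,0,0,0,0,-1]'

```text
time_s: 2.6
eef_pos: [0.519, -0.2805, 0.095]
tool_rot: [0.621, 0.784, 0.001, 0.002]
contact_force: [-0.1, -0.4, 0.0]
width: 1.001
```

```bash
python3 plan.py 0.518 -0.2785 0.091 13.7 1
```

```text
pos [ 0.519  -0.2805  0.095 ] toolY 13.3 z [ 0.0047 -0.0013 -1.    ] F [-0.1 -0.4  0. ] w 1.001 t 2.6 q [ 0.65  0.7  -0.32  1.79  0.32  0.7   0.39]
turn total [ 0.0043  0.0023 -0.0078] shift tool [ 2.2 -0.6  4. ]
[0.0043, 0.0023, -0.0078] [2.2, -0.6, 4.0]
```

drive_tool --series '[0.004,0.002,0,2,0,3,-1,0,0,0,0,0,0,-1,0,0,0,0,0,0,1,0,0,0,0,0,0,1,0,0,0,0,0,0,1,0,0,0,0,0,0,1,0,0,0,0,0,0,1,0,0,0,0,0,0,1]' --grip_force 30

```text
time_s: 3.4
eef_pos: [0.5192, -0.2784, 0.0926]
tool_rot: [0.621, 0.784, 0.0, 0.001]
contact_force: [-0.5, -0.7, -0.2]
width: 0.523
```

```bash
python3 plan.py 0.518 -0.2785 0.091 13.7 1
```

```text
pos [ 0.5192 -0.2784  0.0926] toolY 13.3 z [ 1.3e-03 -9.0e-04 -1.0e+00] F [-0.5 -0.7 -0.2] w 0.523 t 3.4 q [ 0.65  0.7  -0.32  1.79  0.32  0.7   0.38]
turn total [ 0.001   0.0012 -0.0075] shift tool [ 0.2 -1.2  1.6]
[0.001, 0.0012, -0.0075] [0.2, -1.2, 1.6]
```

Fingers still closing (needs width ≈ 0.255).

drive_tool --series '[0,0,0,0,0,0,1,0,0,0,0,0,0,1,0,0,0,0,0,0,1,0,0,0,0,0,0,1,0,0,0,0,0,0,1]'

```text
time_s: 3.9
eef_pos: [0.5191, -0.2785, 0.0926]
tool_rot: [0.621, 0.784, 0.0, 0.001]
contact_force: [0.4, -1.0, 0.4]
width: 0.248
```

```bash
python3 plan.py 0.518 -0.2785 0.25 13.7 1;python3 -c "
from h import *
cv2.imwrite('pics/w2.png',bot.grab_frame('wrist'))"
```

```text
pos [ 0.5191 -0.2785  0.0926] toolY 13.3 z [ 1.1e-03 -9.0e-04 -1.0e+00] F [ 0.4 -1.   0.4] w 0.248 t 3.9 q [ 0.65  0.7  -0.32  1.79  0.32  0.7   0.38]
turn total [ 0.0009  0.0011 -0.0076] shift tool [ 1.000e-01 -9.000e-01 -1.574e+02]
[0.0009, 0.0011, -0.0076] [0.1, -0.9, -157.4]
```

View pics/w2.png

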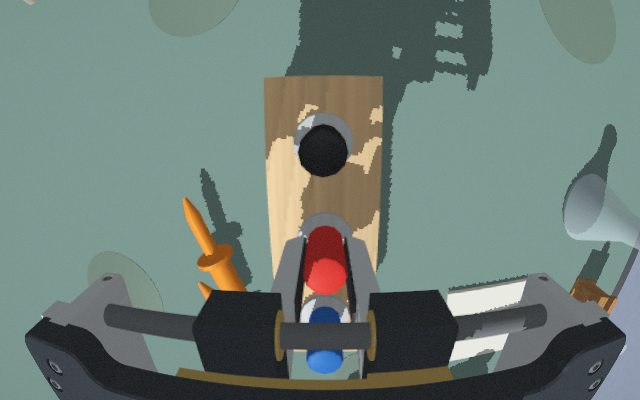

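The red knob at (325,262) is clamped between the pads; width 0.248 is about 23.3 mm, right for the knob. Lifting straight up.

drive_tool --series '[0,0,0,0,0,-15,1,0,0,0,0,0,-15,1,0,0,0,0,0,-15,1]'

```text
time_s: 4.25
eef_pos: [0.5168, -0.2774, 0.136]
tool_rot: [0.621, 0.784, -0.001, -0.003]
contact_force: [-0.5, -0.3, -1.5]
width: 0.249
```

```bash
python3 plan.py 0.519 -0.2785 0.235 13.7 1
```

```text
pos [ 0.5168 -0.2774  0.136 ] toolY 13.3 z [-0.0047  0.0021 -1.    ] F [-0.5 -0.3 -1.5] w 0.249 t 4.25 q [ 0.66  0.64 -0.35  1.76  0.29  0.8   0.41]
turn total [-0.0041 -0.0031 -0.0073] shift tool [ -1.3   1.5 -99. ]
[-0.0041, -0.0031, -0.0073] [-1.3, 1.5, -99.0]
```

drive_tool --series '[-0.004,-0.003,0,0,2,-25,1,0,0,0,0,0,-35,1,0,0,0,0,0,-30,1,0,0,0,0,0,-8,1,0,0,0,0,0,0,1]'

```text
time_s: 4.75
eef_pos: [0.5185, -0.2767, 0.2374]
tool_rot: [0.621, 0.784, -0.0, -0.0]
contact_force: [0.3, 0.3, -0.5]
width: 0.254
```

```bash
python3 plan.py 0.482 0.098 0.235 13.7 10; python3 -c "
from h import *
cv2.imwrite('pics/w3.png',bot.grab_frame('side'))"
```

```text
pos [ 0.5185 -0.2767  0.2374] toolY 13.3 z [-5.e-04  4.e-04 -1.e+00] F [ 0.3  0.3 -0.5] w 0.254 t 4.75 q [ 0.69  0.53 -0.39  1.65  0.23  1.01  0.46]
turn total [-0.0004 -0.0005 -0.0072] shift tool [373.1  50.7   2.6]
[-0.0, -0.0, -0.0007] [37.3, 5.1, 0.3]
[-0.0, -0.0, -0.0007] [37.3, 5.1, 0.3]
[-0.0, -0.0, -0.0007] [37.3, 5.1, 0.3]
[-0.0, -0.0, -0.0007] [37.3, 5.1, 0.3]
[-0.0, -0.0, -0.0007] [37.3, 5.2, 0.3]
[-0.0, -0.0, -0.0007] [37.3, 5.2, 0.3]
[-0.0, -0.0, -0.0007] [37.3, 5.2, 0.2]
[-0.0, -0.0, -0.0007] [37.3, 5.3, 0.2]
[-0.0, -0.0, -0.0007] [37.3, 5.3, 0.2]
[-0.0, -0.0, -0.0007] [37.3, 5.3, 0.2]
```

View pics/w3.png

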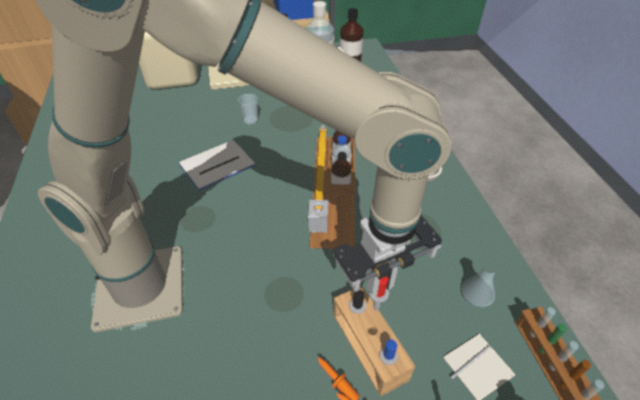

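The red pin is out: the middle well at (372,330) is empty and the knob at (383,287) is in the jaws. The orange pins, which had been balanced on their tips, now lie on the table. Carrying to the fork.

drive_tool --series '[0,0,0,36,5,0,1,0,0,0,36,5,0,1,0,0,0,36,5,0,1,0,0,0,36,5,0,1,0,0,0,36,5,0,1,0,0,0,36,5,0,1,0,0,0,36,5,0,1,0,0,0,36,5,0,1,0,0,0,30,5,0,1]'

```text
time_s: 5.7
eef_pos: [0.4787, 0.0483, 0.2203]
tool_rot: [0.625, 0.78, -0.008, -0.012]
contact_force: [0.7, 0.1, -0.3]
width: 0.254
```

```bash
python3 plan.py 0.482 0.098 0.235 13.7 1
```

```text
pos [0.4787 0.0483 0.2203] toolY 12.6 z [-0.0284  0.0031 -0.9996] F [ 0.7  0.1 -0.3] w 0.254 t 5.7 q [ 0.17  0.41 -0.44  1.92  0.21  0.88 -0.16]
turn total [-0.0269 -0.0095 -0.0192] shift tool [ 47.9  13.6 -14.6]
[-0.0269, -0.0095, -0.0192] [47.9, 13.6, -14.6]
```

drive_tool --series '[-0.027,-0.009,-0.019,24,7,-5,1,0,0,0,12,4,-5,1,0,0,0,0,0,0,1,0,0,0,0,0,0,1]'

```text
time_s: 6.1
eef_pos: [0.4774, 0.0902, 0.2254]
tool_rot: [0.615, 0.789, -0.003, -0.004]
contact_force: [-0.8, -1.2, -1.5]
width: 0.251
```

```bash
python3 plan.py 0.482 0.098 0.20 13.7 1
```

```text
pos [0.4774 0.0902 0.2254] toolY 14.1 z [-1.040e-02  5.000e-04 -9.999e-01] F [-0.8 -1.2 -1.5] w 0.251 t 6.1 q [ 0.09  0.4  -0.46  1.92  0.22  0.88 -0.23]
turn total [-0.0099 -0.003   0.0076] shift tool [ 6.3  6.6 25.4]
[-0.0099, -0.003, 0.0076] [6.3, 6.6, 25.4]
```

drive_tool --series '[-0.01,-0.003,0.007,5,6,15,1,0,0,0,0,0,20,1,0,0,0,0,0,8,1,0,0,0,0,0,0,1,0,0,0,0,0,0,1]'

```text
time_s: 6.6
eef_pos: [0.4832, 0.088, 0.1796]
tool_rot: [0.623, 0.782, -0.002, 0.0]
contact_force: [0.0, -0.4, -0.7]
width: 0.252
```

```bash
python3 plan.py 0.482 0.098 0.18 13.7 1;  python3 - <<'E'
from h import *
import pickle
cs={n:cal(n) for n in('wrist','top','side')}
s=bot.read_state()
for n in cs: cv2.imwrite(f'pics/f1_{n}.png',bot.grab_frame(n))
pickle.dump((cs,s),open('f1.pkl','wb'))
def crop(im,x,y,w,h,k): return cv2.resize(im[y:y+h,x:x+w],None,fx=k,fy=k,interpolation=cv2.INTER_CUBIC)
W,T,S=[cv2.imread(f'pics/f1_{n}.png') for n in('wrist','top','side')]
cv2.imwrite('pics/c3.png',np.vstack([np.hstack([crop(T,270,150,100,75,4),crop(S,265,130,100,75,4)]),crop(W,225,150,200,75,4)]))
E
```

```text
pos [0.4832 0.088  0.1796] toolY 13.0 z [-0.0026 -0.0043 -1.    ] F [ 0.  -0.4 -0.7] w 0.252 t 6.6 q [ 0.06  0.47 -0.42  1.97  0.27  0.76 -0.3 ]
turn total [-0.0035  0.0036 -0.0126] shift tool [10.   1.1 -0.5]
[-0.0035, 0.0036, -0.0126] [10.0, 1.1, -0.5]
```

View pics/c3.png

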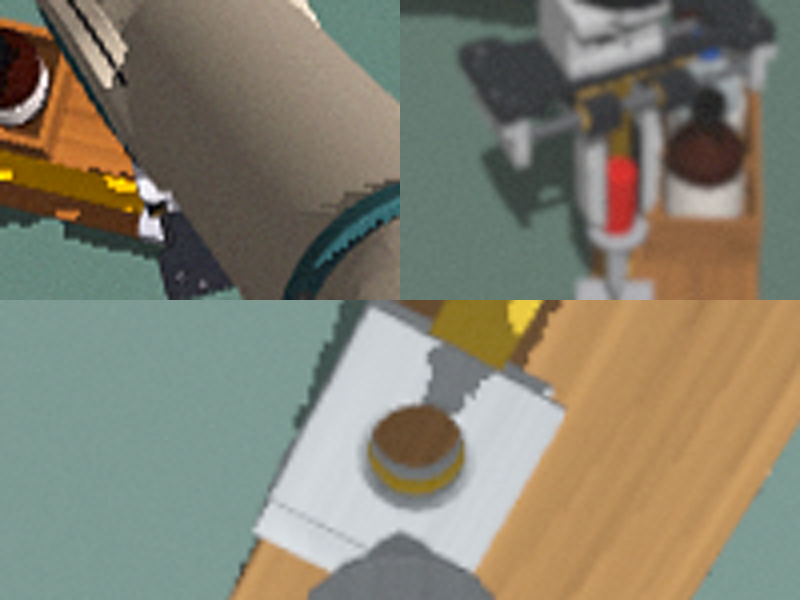

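View pics/f1_wrist.png

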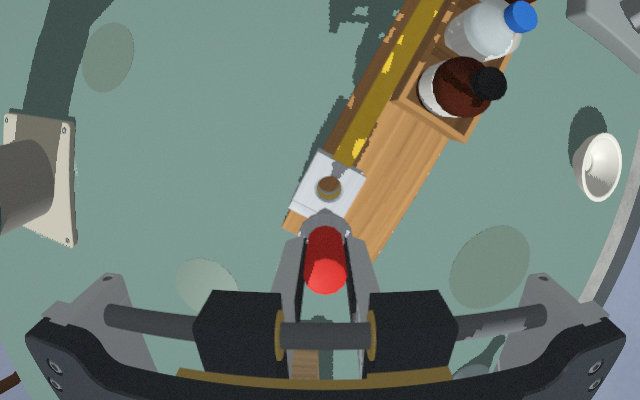

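Run:
```python
from h import *
import pickle
cs,s=pickle.load(open('f1.pkl','rb'))
print(s['eef_pos'])
for u,v in((328.6,189),(315.5,189),(341.5,189),(328.6,176.5),(328.6,202)): print(plane('wrist',u,v,.075,cs['wrist']).round(4))
# ear corners: crop (370,305),(565,405)
for a,b in((368,303),(566,407),(255,535)): print(plane('wrist',225+a/4,150+(b-300)/4,.075,cs['wrist']).round(4))
# collar: outer edges in wrist, knob top
c=s['eef_pos']; print(blobs(cv2.imread('pics/f1_wrist.png'),175,3,amin=100))
for dz,nm in((.0124-.03+.005,'collar top'),(.0124+.025,'knobtop')):
    print(nm,proj('wrist',c+[0,0,dz],cs['wrist']))
W=cv2.imread('pics/f1_wrist.png'); cv2.imwrite('pics/c4.png',cv2.resize(W[190:310,260:390],None,fx=4,fy=4,interpolation=cv2.INTER_CUBIC))
```

```text
[0.48317457 0.08803811 0.17957708]
[0.4841 0.0999 0.075 ]
[0.472  0.0971 0.075 ]
[0.4961 0.1027 0.075 ]
[0.4814 0.1118 0.075 ]
[0.4871 0.0874 0.075 ]
[0.4654 0.1331 0.075 ]
[0.5163 0.1198 0.075 ]
[0.4509 0.0719 0.075 ]
[([303, 226, 45, 68, 2381], [324.8, 261.0])]
collar top (np.float64(324.23620801072815), np.float64(238.9038910899631))
knobtop (np.float64(323.70358158595883), np.float64(276.28083924942996))
```

View pics/c4.png

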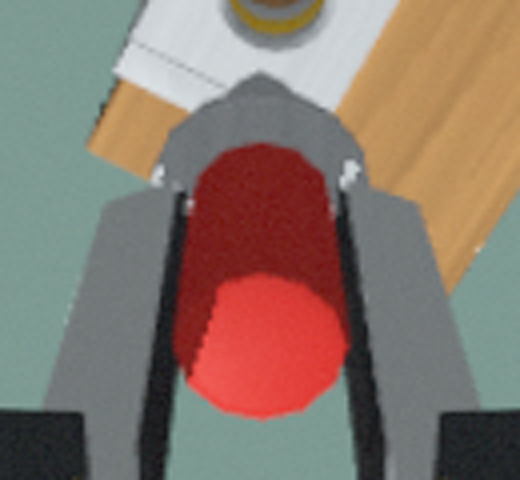

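The wrist picture shows the hole mouth at (328.6,189), with the yellow bar hole lined up beneath. Cast onto z = 0.075 this gives (0.484, 0.100) with a diameter of about 25 mm, within 2 mm of the top and side estimate. The knob sits centred between the pads. Target TCP is (0.483, 0.0995).

drive_tool --series '[-0.003,0.003,0,10,1,0,1,0,0,0,0,0,0,1,0,0,0,0,0,0,1]'

```text
time_s: 7.05
eef_pos: [0.4829, 0.1002, 0.1814]
tool_rot: [0.622, 0.783, 0.002, 0.001]
contact_force: [-0.5, 0.4, -1.3]
width: 0.254
```

```bash
python3 plan.py 0.483 0.0995 0.165 13.7 1
```

```text
pos [0.4829 0.1002 0.1814] toolY 13.0 z [ 0.004  0.001 -1.   ] F [-0.5  0.4 -1.3] w 0.254 t 7.05 q [ 0.04  0.46 -0.42  1.97  0.27  0.76 -0.32]
turn total [ 0.0042 -0.     -0.0114] shift tool [-0.7 -0.1 16.4]
[0.0042, -0.0, -0.0114] [-0.7, -0.1, 16.4]
```

drive_tool --series '[0.004,0,0,0,0,10,1,0,0,0,0,0,10,1,0,0,0,1,0,0,1,0,0,0,0,0,0,1]'

```text
time_s: 7.45
eef_pos: [0.4825, 0.1014, 0.1595]
tool_rot: [0.622, 0.783, -0.0, -0.0]
contact_force: [-0.1, 1.0, -1.3]
width: 0.247
```

```bash
python3 plan.py 0.483 0.0995 0.14 13.7 1
python3 - <<'E'
from h import *
W=bot.grab_frame('wrist');S=bot.grab_frame('side')
def crop(im,x,y,w,h,k): return cv2.resize(im[y:y+h,x:x+w],None,fx=k,fy=k,interpolation=cv2.INTER_CUBIC)
cv2.imwrite('pics/c5.png',np.hstack([crop(S,265,140,100,100,4),crop(W,275,150,100,100,4)]))
E
```

```text
pos [0.4825 0.1014 0.1595] toolY 13.1 z [-6.e-04 -3.e-04 -1.e+00] F [-0.1  1.  -1.3] w 0.247 t 7.45 q [ 0.02  0.5  -0.41  1.99  0.29  0.71 -0.34]
turn total [-0.0006  0.0001 -0.0107] shift tool [-2.   0.1 19.5]
[-0.0006, 0.0001, -0.0107] [-2.0, 0.1, 19.5]
```

View pics/c5.png

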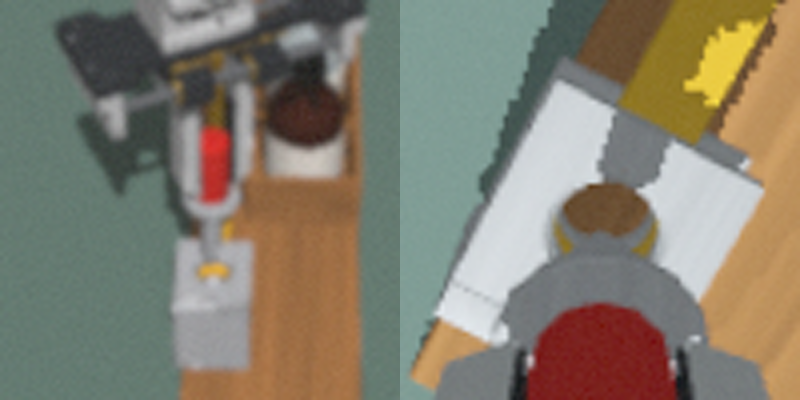

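Run:
```python
from h import *
s=bot.read_state();e=s['eef_pos'];c=cal('side')
S=bot.grab_frame('side')
for nm,X in(('hole',[.4835,.0997,.075]),('tip',e-[0,0,.0796]),('collar',e-[0,0,.0176]),('knob',e+[0,0,.0124])): print(nm,proj('side',X,c))
print(blobs(S,175,3,amin=60))
h=cv2.cvtColor(S,cv2.COLOR_BGR2HSV)
cv2.imwrite('pics/c6.png',cv2.resize(S[170:220,295:345],None,fx=12,fy=12,interpolation=cv2.INTER_NEAREST))
```

```text
hole (np.float64(318.31088234697876), np.float64(206.87871087352983))
tip (np.float64(317.8619474353164), np.float64(205.27055865482546))
collar (np.float64(317.8489839082565), np.float64(189.27591008363558))
knob (np.float64(317.8423405115628), np.float64(181.0791596973907))
[([316, 172, 7, 18, 103], [318.5, 180.3])]
```

View pics/c6.png

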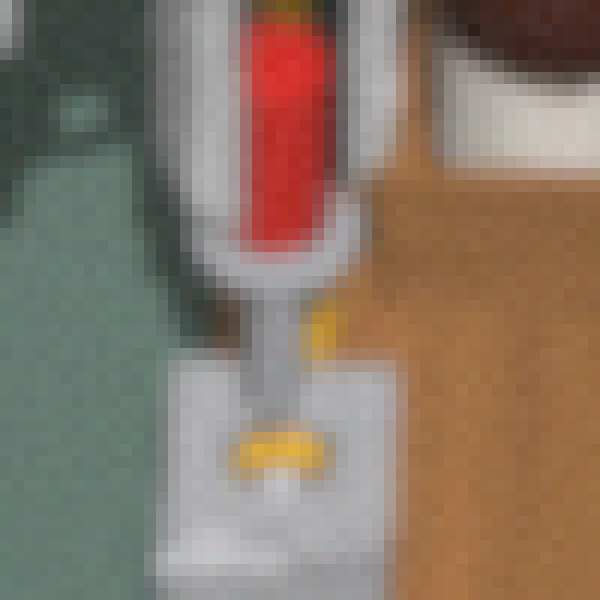

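The side view shows the tip at (317.7,205.5) just above the hole's far half at (318.2,207.9). I'll shift about 3 mm back and descend with contact checks.

drive_tool --series '[0,0,0,-2.5,0.5,0,1,0,0,0,0,0,5,1,0,0,0,0,0,8,1,0,0,0,0,0,0,1]'

```text
time_s: 8.0
eef_pos: [0.4846, 0.0985, 0.1465]
tool_rot: [0.622, 0.783, 0.001, 0.001]
contact_force: [0.9, -0.3, -1.4]
width: 0.251
```

```bash
python3 plan.py 0.483 0.099 0.12 13.7 1
```

```text
pos [0.4846 0.0985 0.1465] toolY 13.0 z [ 1.9e-03 -1.0e-04 -1.0e+00] F [ 0.9 -0.3 -1.4] w 0.251 t 8.0 q [ 0.02  0.52 -0.4   2.    0.31  0.68 -0.35]
turn total [ 0.0018  0.0005 -0.0118] shift tool [ 0.9 -1.5 26.5]
[0.0018, 0.0005, -0.0118] [0.9, -1.5, 26.5]
```

The tip is inside the ear (z ≈ 0.067) with no contact force. Continuing.

drive_tool --series '[0.002,0,0,1,-1,8,1,0,0,0,0,0,8,1,0,0,0,0,0,0,1]'

```text
time_s: 8.3
eef_pos: [0.483, 0.0993, 0.1287]
tool_rot: [0.622, 0.783, -0.001, -0.0]
contact_force: [-0.2, -0.9, -0.2]
width: 0.25
```

```bash
python3 plan.py 0.483 0.099 0.11 13.7 1
```

```text
pos [0.483  0.0993 0.1287] toolY 13.0 z [-1.e-03 -7.e-04 -1.e+00] F [-0.2 -0.9 -0.2] w 0.25 t 8.3 q [ 0.    0.54 -0.38  2.02  0.33  0.64 -0.37]
turn total [-0.0011  0.0004 -0.0117] shift tool [-0.3 -0.  18.7]
[-0.0011, 0.0004, -0.0117] [-0.3, -0.0, 18.7]
```

drive_tool --series '[0,0,0,0,0,8,1,0,0,0,0,0,8,1,0,0,0,0,0,0,1]'

```text
time_s: 8.6
eef_pos: [0.4828, 0.0994, 0.1111]
tool_rot: [0.622, 0.783, -0.001, -0.0]
contact_force: [0.6, -0.7, -1.3]
width: 0.248
```

```bash
python3 plan.py 0.483 0.099 0.0926 13.7 1
```

```text
pos [0.4828 0.0994 0.1111] toolY 13.0 z [-1.4e-03 -7.0e-04 -1.0e+00] F [ 0.6 -0.7 -1.3] w 0.248 t 8.6 q [-0.01  0.57 -0.36  2.03  0.35  0.6  -0.39]
turn total [-0.0015  0.0003 -0.0115] shift tool [-0.4  0.1 18.5]
[-0.0015, 0.0003, -0.0115] [-0.4, 0.1, 18.5]
```

The tip is now through the lower ear level (z ≈ 0.031). Next is the final seating.

drive_tool --series '[0,0,0,0,0,7,1,0,0,0,0,0,6,1,0,0,0,0,0,3,1,0,0,0,0,0,0,1]'

```text
time_s: 9.0
eef_pos: [0.4829, 0.0995, 0.0935]
tool_rot: [0.622, 0.783, -0.001, -0.0]
contact_force: [0.0, -0.6, -1.0]
width: 0.255
```

```bash
python3 plan.py 0.483 0.099 0.0926 13.7 1
```

```text
pos [0.4829 0.0995 0.0935] toolY 13.0 z [-1.5e-03 -6.0e-04 -1.0e+00] F [ 0.  -0.6 -1. ] w 0.255 t 9.0 q [-0.03  0.6  -0.34  2.05  0.37  0.55 -0.4 ]
turn total [-0.0016  0.0003 -0.0114] shift tool [-0.5  0.   0.9]
[-0.0016, 0.0003, -0.0114] [-0.5, 0.0, 0.9]
```

drive_tool --series '[0,0,0,0,0,1,1,0,0,0,0,0,1,1,0,0,0,0,0,0,1]'

```text
time_s: 9.3
eef_pos: [0.4832, 0.0996, 0.0929]
tool_rot: [0.622, 0.783, -0.0, 0.0]
contact_force: [0.1, -0.2, -0.3]
width: 0.25
```

drive_tool --series '[0,0,0,0,0,2,1,0,0,0,0,0,2,1]'

```text
time_s: 9.5
eef_pos: [0.4836, 0.0997, 0.0924]
tool_rot: [0.622, 0.783, -0.0, 0.002]
contact_force: [-6.3, -1.1, 28.8]
width: 0.248
```

```bash
python3 plan.py 0.483 0.099 0.0926 13.7 1
```

```text
pos [0.4836 0.0997 0.0924] toolY 13.0 z [ 0.002  -0.0026 -1.    ] F [-6.3 -1.1 28.8] w 0.248 t 9.5 q [-0.03  0.6  -0.34  2.05  0.37  0.55 -0.41]
turn total [ 0.0014  0.003  -0.0116] shift tool [-0.5 -0.8 -0.2]
[0.0014, 0.003, -0.0116] [-0.5, -0.8, -0.2]
```

The collar is seated: 28.8 N reaction at TCP z 0.0924, as expected. Relieving the push, then opening.

drive_tool --series '[0,0,0,0,0,-0.5,1,0,0,0,0,0,0,0.3,0,0,0,0,0,0,-0.2,0,0,0,0,0,0,-0.5,0,0,0,0,0,0,-0.5,0,0,0,0,0,0,-0.5,0,0,0,0,0,0,-0.5,0,0,0,0,0,0,-0.5]'

```text
time_s: 10.3
eef_pos: [0.4844, 0.0999, 0.0931]
tool_rot: [0.622, 0.783, 0.0, 0.002]
contact_force: [0.0, 0.5, 0.3]
width: 0.751
```

```bash
python3 plan.py 0.483 0.099 0.0926 13.7 1
```

```text
pos [0.4844 0.0999 0.0931] toolY 13.0 z [ 0.0037 -0.002  -1.    ] F [0.  0.5 0.3] w 0.751 t 10.3 q [-0.03  0.6  -0.34  2.05  0.37  0.55 -0.41]
turn total [ 0.0031  0.0028 -0.0119] shift tool [-0.6 -1.5  0.5]
[0.0031, 0.0028, -0.0119] [-0.6, -1.5, 0.5]
```

drive_tool --series '[0,0,0,0,0,-15,-0.5,0,0,0,0,0,-25,-0.5,0,0,0,0,0,-35,-0.5,0,0,0,0,0,-40,-0.5,0,0,0,-20,0,-30,-0.5,0,0,0,-40,0,0,-0.5,0,0,0,-40,0,0,-0.5,0,0,0,-40,0,0,-0.5,0,0,0,0,0,0,-0.5,0,0,0,0,0,0,-0.5]'

```text
time_s: 11.3
eef_pos: [0.5168, -0.0397, 0.2447]
tool_rot: [0.621, 0.784, 0.0, 0.003]
contact_force: [-0.3, 0.6, 0.1]
width: 0.753
```

Run:
```python
from h import *
T=bot.grab_frame('top');S=bot.grab_frame('side');W=bot.grab_frame('wrist')
def crop(im,x,y,w,h,k): return cv2.resize(im[y:y+h,x:x+w],None,fx=k,fy=k,interpolation=cv2.INTER_CUBIC)
cv2.imwrite('pics/e1.png',np.vstack([np.hstack([crop(T,180,130,200,100,2),crop(S,270,110,100,50,4)*0+crop(S,265,165,100,50,4)]),cv2.resize(W,(640,400))[:380,:].copy() if 0 else np.hstack([W[:380],np.zeros((380,160,3),np.uint8)])]))
r=blobs(T,175,3,amin=40),blobs(S,175,3,amin=40);print(r)
tp=[b for b in r[0] if 280<b[1][0]<350];sp=[b for b in r[1] if b[1][1]>150]
if tp and sp: print(tri(ray(*cal('top'),'top',*tp[0][1]),ray(*cal('side'),'side',*sp[0][1])))
```

```text
([([94, 110, 15, 13, 132], [101.2, 116.1]), ([311, 194, 9, 10, 77], [315.2, 198.6])], [([163, 7, 14, 15, 173], [169.6, 13.9]), ([315, 192, 8, 16, 101], [318.2, 199.1])])
(array([0.48403849, 0.10074674, 0.10495492]), np.float64(0.001232883663430284))
```

View pics/e1.png

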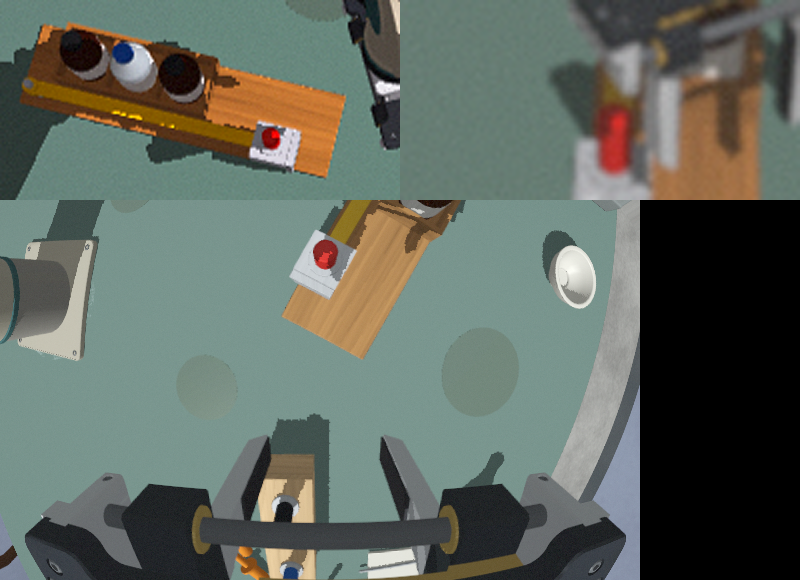

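The knob now measures (0.484, 0.101, 0.105), which is 30 mm above the fork's top, so the collar is seated. The bar is still in the fork (closed) and the gripper is clear.

```bash
python3 -c "
from bench import bot
s=bot.read_state();print(s['time_s'],s['joint_vel'].round(3),s['contact_force'].round(1));print(bot.hand_in())"
```

```text
11.45 [-0.012 -0.001 -0.009  0.001 -0.002 -0.     0.002] [-1.2  0.5  0.2]
the job is handed in; nothing more can be done
None
```

I took the red-knob pin from the stand's middle well and pushed it from above through the fork and bar holes. Its collar rests on the fork, the bar is still closed, and I let go and backed the gripper away. The job was handed in at 11.45 s.

- **Seating:** The final push met a 29 N reaction at the expected height. After release, the red knob measured (0.484, 0.101, 0.105), exactly 30 mm above the fork's top face. The two views agreed to about 1 mm.
- **Bar and gripper:** The last pictures show the bar's end still in the fork and the gripper well clear, with no contact force beyond noise.
- **Disagreement between views:** The wrist view and the top and side views put the hole about 2 mm apart. That was well inside the 5 mm clearance, and the pin went in without contact.
- **Orange pins:** The two orange pins were standing on their tips at the start and were lying on the table by 4.8 s. They seem to have toppled on their own: no contact force showed in my readings, and the gripper never came near them. They were still on the table when I last saw them; I did not re-check both at the end.

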